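# Key the grinding disc onto the mill's drive shaft

## Task

Put the cleaned grain mill back together: lift the steel drive key out of its wooden block and let it down upright into the slot down the side of the mill's upright shaft, so that it stands on the flange. Then slide the toothed grinding disc down over shaft and key, its keyway on the key, until it lies flat and fully home on the flange; feel your way gently, never force the parts or let the disc fall, and leave the other things on the worktop where they are.

Things in the scene. Friction and masses are not known exactly. Their poses are not given: they have to be found in the camera images.
- mill: the grain mill's motor base, a white round housing 150 mm across and 45 mm high, fixed to the worktop; origin at the centre of its underside, z up. From its middle rises the steel drive shaft on a round flange (80 mm across, flange top 51 mm above the worktop).
- seat (a point): on the shaft's axis, at the height of the flange top, turns with the housing. The shaft (32 mm diameter, top rim bevelled 1.5 mm) rises 44 mm above it. Home for the key: upright in the slot, foot on the flange, its 15 mm depth pointing out from the axis, centre 14.5 to 17.5 mm from the axis, top 6 mm below the shaft's top. Home for the disc: underside on the flange, shaft end 4 mm above the boss.
- shaft_top (a point): on the axis, at the shaft's top end; turns with the housing, NOT with the shaft. A slot 11 mm wide with sharp edges runs down the shaft's side from the top to the flange, open upward and outward, back wall 7 mm from the axis. It faces this frame's -x turned about z by an unmeasured -0.6 to +0.6 rad: look, or feel with the key. Friction holds the shaft's angle (1 N m).
- key_mid (a point): centre of the drive key, a steel bar 38 mm tall (z, upright), 15 mm deep (x), 10 mm wide (y; grip it across this), 40 g, the same either way round, foot edges broken by 0.6 mm. It starts upright with its lowest 10 mm in a pocket of the wooden block. Let go of part-way down the slot, it slides down the rest by itself.
- stand: the wooden key block, 60 x 50 x 20 mm, fixed; origin at the centre of its underside. The pocket in its top is 16.4 x 11.4 mm, 10 mm deep, long side along x.
- disc_mid (a point): centre of the steel grinding disc, 20 mm above its underside, on its bore's axis, z up; 0.28 to 0.46 kg. Toothed disc 97 mm across, 12 mm thick; on it a boss (12 to 40 mm above the underside) 66 mm long in x with flat sides at y = +22 and -22 mm: grip it across these. Through bore 33.6 mm, mouth bevelled 1.5 mm underneath. It starts flat on the worktop.
- keyway (a point): top of the disc's one keyway, 21 mm from the bore's axis on the disc's -x side, at the boss's top face. The keyway is 12 mm wide, reaches out to 26 mm from the axis, and runs through the whole height of boss and disc; underneath its sides are bevelled 1.5 mm.
- tumbler: bystander: drinking glass, 81 mm across, 92 mm high, origin under its centre
- jar: bystander: glass jar with a flat screw lid, 78 mm across, 154 mm high, origin under its centre
- marker: bystander: marker pen lying down, 135 mm long, 17 mm thick, origin under its centre, long in y
- tin: bystander: food tin, 101 mm across, 118 mm high, origin under its centre
There are look-alikes about, which are no part of the job. Leave any green look-alike of the part that bears disc_mid alone.

How it is judged:
By the outcome, as a careful person would: the job done as asked, in the order asked, and still so for the second after the job is handed in, with the robot touching nothing.
It also fails if it takes over 72 s, if anything falls off the work surface, if the arm or the gripper's body presses on something with over 40 N, if the wrist force passes 120 N, or if a joint passes its speed limit or range.

## Robot

A 6-joint arm with a two-finger parallel gripper is mounted at the origin on a cart in front of the work surface, level with it; the furniture and walls round the work are solid. World frame = base frame: x ahead of the robot, y to its left, z up, the work surface at z = 0. Lengths are in m, angles in rad, forces in N, time in s.
With the tool pointing down it reaches from about 0.35 to 0.85 m from the base axis. Payload 8.1 kg.
Tool frame: the origin (TCP) lies at the very end of the fingers, on their centre line; the grasp point (between the pads) lies 19 mm behind it; z points along the fingers, y is the line along which they close (so a half turn about z gives the same grasp; the last joint's range is limited). The gripper opens to 93 mm and grips with 3 to 60 N. Pads are 15 mm wide; open, the fingers measure 128 mm over their backs; the gripper's body (75 mm by 188 mm) begins 65 mm behind the grasp point.
Start: joints at [-1.418, 0.13, 1.488, -0, 1.523, -0.085], TCP at [0.141, -0.583, 0.219] pointing down, gripper open.
Joint ranges: [-2.96, 2.96], [-0.89, 2.26], [0.02, 2.5], [-1.34, 4.48], [0, 2.73], [-2.66, 2.66]. Speed limits (rad/s): [2.39, 2.39, 2.79, 3.14, 3.14, 3.14].

## Interface

Orientations are given as a rotation vector (axis times angle).
In Python, from plant import read_state, eyes, workorder gives the robot as it stands. The module is installed in compiled form; this text tells all that it offers.
- The arm moves only by the tool play_rows, never from a script. Its argument "targets" is one flat list of numbers, 4 for each row, row after row: the shift along the tool's x, y, z in cm, then the turn about the tool's z in degrees. In form: [dx, dy, dz, roll, dx, dy, dz, roll, ...]. A call has 1 to 8 rows; each row is the pose to reach, as a shift and turn from the pose commanded when the call began, along the tool's axes at that moment; what a row does not reach only later rows make up. A row lasts 1/12 s, in which the tool goes at most 41.7 mm and 7.16 degrees, less where a joint would pass 70% of its speed; a pose out of reach is approached as far as the arm can. A call with a gripper value outside its range is refused whole. "grip" is the finger opening in cm, from 0 to 9.3, set as the call begins (left out, the last holds). The fingers move at their own pace and stop on an object; "grip_force" is the grip in N (left out, the last holds). Time passes only in rows, so rows that repeat a pose let the fingers close. It gives the time, the measured TCP pose, the force, the opening and the grip force at its end, in the units of the state.
- read_state(): the state, without advancing time (a new reading comes with each control period).
- eyes.read_camera(name): name is "side" or "top"; returns a dict with "image" (480x640x3 uint8, red, green, blue), "vfov" (degrees; the focal length in pixels is half the picture's height over the tangent of half this angle, whatever the lens; pixels are square), "cx", "cy" (the principal point, pixels), "cam_to_world" (4x4, takes a point from camera to world coordinates). Camera axes: x right, y up, looking along -z (the intrinsics and any distortion apply to the point x, -y, -z); pixel columns grow to the right and rows downward; lengths in m; the calibration is good to about 2 mm. A picture is of the moment at which its call begins. There is no depth.
- workorder.close_job(): hands the job in; it is judged then, once.
The state is a dict: "t": time; "q": joint angles; "dq": joint speeds; "joint_torque": joint torques, N m; "tool_pos": TCP position; "orientation": TCP orientation; "force": force on the tool from outside, world axes, zero at the start; "wrist_torque": the same for the moment, N m; "opening": finger opening in m; "gripper_force": force on a finger pad.
Only numpy, scipy, OpenCV 4.12 (cv2) and the standard library are available. Lean on these libraries where they do the work, as an engineer would, in place of code of your own. Each camera call takes 0.05 s, during which the arm holds its last target. There are 200 camera calls.

## Working session

There is one attempt and no reset: what is moved stays moved. The work goes in short steps, Python scripts to look and compute and a tool call to move; the robot and the scene stay as the last step left them, time stands still between calls to the robot, and variables do not carry over. Pictures are saved under pics/ and viewed, at most 10 in all, crops included, and the job is handed in when it is done.

Besides the shell and the picture viewer there is one more tool, called after "Request:" as name(argument=value, ...) on one line, values as JSON. play_rows: Moves the arm, as the interface text tells. Its arguments: {"type":"object","properties":{"targets":{"type":"array"},"grip":{"type":"number"},"grip_force":{"type":"number"}},"required":["targets"]}

```bash
mkdir -p pics; cat > h.py <<'E'
import numpy as np, cv2
from plant import read_state, eyes, workorder
def cam(n,fn=None):
    c=eyes.read_camera(n)
    if fn: cv2.imwrite(f'pics/{fn}.png',c['image'][:,:,::-1])
    return c
def f(c): return 240/np.tan(np.radians(c['vfov'])/2)
def ray(c,u,v):
    d=np.array([(u-c['cx'])/f(c),-(v-c['cy'])/f(c),-1]); T=np.array(c['cam_to_world'])
    return T[:3,3],T[:3,:3]@d
def atz(c,u,v,z):
    o,d=ray(c,u,v); return o+d*(z-o[2])/d[2]
def proj(c,p):
    T=np.array(c['cam_to_world']); q=T[:3,:3].T@(np.asarray(p)-T[:3,3]); 
    return c['cx']+f(c)*q[0]/-q[2], c['cy']-f(c)*q[1]/-q[2]
E
python3 - <<'E'
from h import *
for n in('top','side'):
    c=cam(n,n+'0'); print(n,c['vfov'],c['cx'],c['cy'],np.round(c['cam_to_world'],4).tolist(),[k for k in c])
print(read_state())
E
```

```text
top 54.022418053596205 314.9115948162858 227.06567124606374 [[0.127, 0.9722, -0.1968, 0.2593], [-0.9919, 0.1256, -0.0198, -0.0967], [0.0055, 0.1977, 0.9803, 1.4363], [0.0, 0.0, 0.0, 1.0]] ['image', 'vfov', 'cx', 'cy', 'cam_to_world']
side 46.041931809426764 322.36786121652455 237.93438887347682 [[-0.9607, 0.1635, -0.2241, 0.1899], [-0.2764, -0.4923, 0.8254, 1.1264], [0.0246, 0.8549, 0.5182, 0.8769], [0.0, 0.0, 0.0, 1.0]] ['image', 'vfov', 'cx', 'cy', 'cam_to_world']
{'t': 0.1, 'q': array([-1.41841984e+00,  1.31076039e-01,  1.48915969e+00,  2.90371547e-05,
        1.52298929e+00, -8.53924238e-02]), 'dq': array([-0.00142925, -0.00242516, -0.00159736,  0.00034234, -0.00196397,
       -0.00011444]), 'joint_torque': array([ 6.03680710e-04, -5.61342752e+01, -4.93095911e+01,  7.68982200e-02,
        2.91781453e-02, -7.45971988e-05]), 'tool_pos': array([ 0.14128104, -0.58261112,  0.21770394]), 'orientation': array([-3.11779728e+00, -3.72411562e-01,  4.03083473e-05]), 'force': array([-0.53245063,  0.54943491, -0.01437362]), 'wrist_torque': array([-0.02067364,  0.00238913, -0.03692737]), 'gripper_force': 0.0, 'opening': 0.09297522496398643}
```

View pics/top0.png

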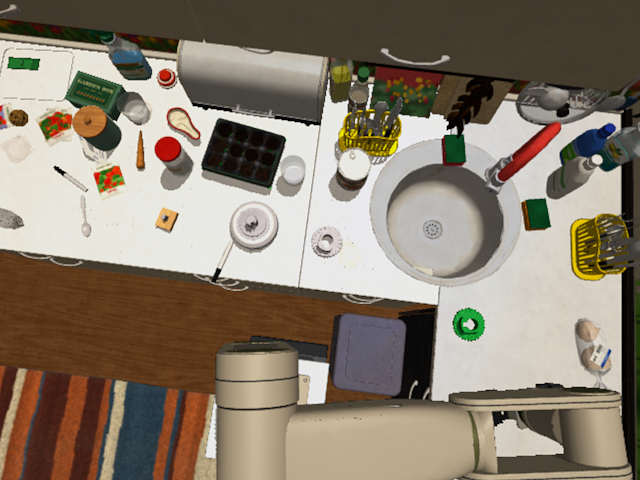

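View pics/side0.png

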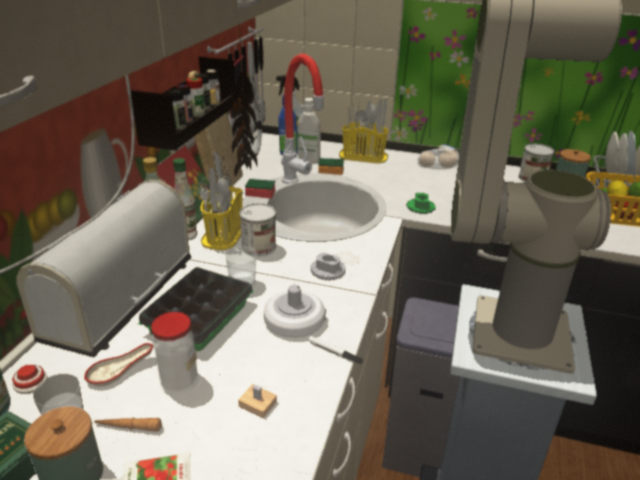

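```bash
python3 - <<'E'
from h import *
t=cv2.imread('pics/top0.png'); s=cv2.imread('pics/side0.png')
def cr(im,u,v,w,k): return cv2.resize(im[v-w//2:v+w//2,u-w//2:u+w//2],(266,266),interpolation=cv2.INTER_CUBIC)
a=np.hstack([cr(t,254,224,66,4),cr(t,167,219,40,4),cr(t,326,241,44,4)])
b=np.hstack([cr(s,296,308,80,4),cr(s,258,398,50,4),cr(s,328,264,50,4)])
cv2.imwrite('pics/crops0.png',np.vstack([a,b]))
ct=cam('top');cs=cam('side')
print('mill rough',atz(ct,254,226,.045),atz(cs,295,316,.045))
print('stand',atz(ct,167,219,.02),atz(cs,258,398,.02))
print('disc',atz(ct,326,241,.012),atz(cs,328,268,.012))
E
```

```text
mill rough [0.51828205 0.11389177 0.045     ] [0.51358397 0.15571884 0.045     ]
stand [0.51039872 0.38607584 0.02      ] [0.5123911 0.3917958 0.02     ]
disc [ 0.50627797 -0.10721241  0.012     ] [ 0.50585105 -0.10447914  0.012     ]
```

View pics/crops0.png

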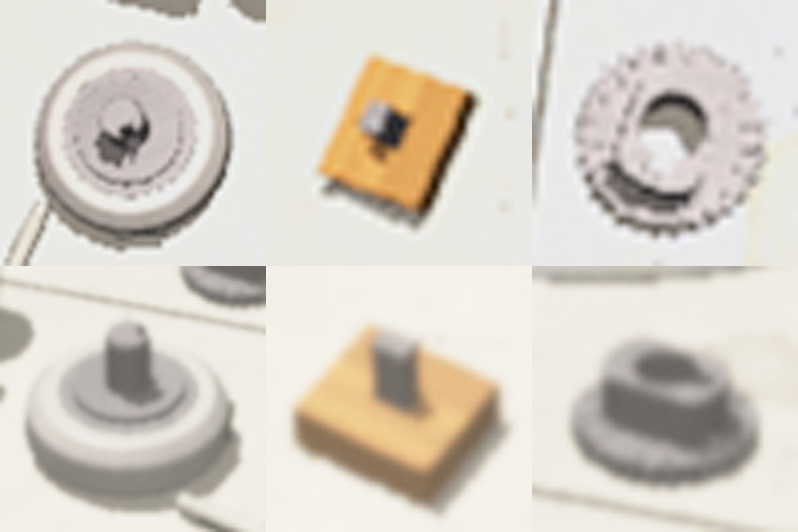

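```bash
cat > fit.py <<'E'
from h import *
from scipy.optimize import minimize
from scipy.ndimage import map_coordinates
A=np.linspace(0,2*np.pi,120,endpoint=False)
def circ(r,z): return np.c_[r*np.cos(A),r*np.sin(A),0*A+z]
def poly(P,z,n=30):
    P=np.array(P,float);Q=np.roll(P,-1,0);s=np.linspace(0,1,n,endpoint=False)[:,None]
    L=np.vstack([p+(q-p)*s for p,q in zip(P,Q)]); return np.c_[L,0*L[:,0]+z]
def rect(a,b,z): return poly([[-a,-b],[a,-b],[a,b],[-a,b]],z)
def P2(c,X):
    return np.array(proj2(c,X)).T
def proj2(c,X):
    T=np.array(c['cam_to_world']); q=(X-T[:3,3])@T[:3,:3]
    return c['cx']-f(c)*q[:,0]/q[:,2], c['cy']+f(c)*q[:,1]/q[:,2]
def place(X,p): 
    c,s=np.cos(p[2]),np.sin(p[2]); return np.c_[X[:,0]*c-X[:,1]*s+p[0],X[:,0]*s+X[:,1]*c+p[1],X[:,2]]
def grad(img,sig=1.0):
    g=np.zeros(img.shape[:2])
    for k in range(3):
        b=cv2.GaussianBlur(img[:,:,k].astype(float),(0,0),sig)
        g=np.maximum(g,np.hypot(cv2.Sobel(b,cv2.CV_64F,1,0),cv2.Sobel(b,cv2.CV_64F,0,1))/8)
    return np.minimum(g,25)
def hull(p): 
    h=cv2.convexHull(p.astype(np.float32))[:,0]; q=np.roll(h,-1,0); 
    return np.vstack([a+(b-a)*np.linspace(0,1,max(2,int(np.hypot(*(b-a))*2)),endpoint=False)[:,None] for a,b in zip(h,q)])
def curves(model,p,c):
    out=[]
    for kind,X in model:
        uv=P2(c,place(X,p)); out.append(hull(uv) if kind=='h' else uv)
    return out
def score(model,p,cs):
    s=0
    for c,g in cs:
        for uv in curves(model,p,c): s+=map_coordinates(g,[uv[:,1],uv[:,0]],order=1).mean()
    return -s
def fit(model,p0,cs,yaws,r=.012):
    best=None
    for y in yaws:
        for dx in np.arange(-r,r+1e-9,.004):
            for dy in np.arange(-r,r+1e-9,.004):
                v=score(model,[p0[0]+dx,p0[1]+dy,y],cs)
                if best is None or v<best[0]: best=(v,[p0[0]+dx,p0[1]+dy,y])
    p=np.array(best[1]); S=p+np.vstack([[0,0,0],[.003,0,0],[0,.003,0],[0,0,.1]])
    m=minimize(lambda q:score(model,q,cs),p,method='Nelder-Mead',options=dict(initial_simplex=S,xatol=1e-5,fatol=1e-5))
    return m.x,m.fun
disc=[('h',np.vstack([circ(.0475,0),circ(.0475,.012)])),('h',np.vstack([rect(.033,.022,.04)])),('l',circ(.0168,.04))]
stand=[('h',np.vstack([rect(.03,.025,0),rect(.03,.025,.02)])),('h',rect(.03,.025,.02))]
mill=[('l',circ(.040,.051)),('h',np.vstack([circ(.075,.005),circ(.075,.03)])),('h',np.vstack([circ(.016,.0935),circ(.0145,.095),circ(.016,.06)]))]
key=[('h',np.vstack([rect(.0075,.005,.048),rect(.0075,.005,.02)]))]
E
cat > run1.py <<'E'
from fit import *
ct=cam('top');cs=cam('side'); gt,gs=grad(ct['image'],.8),grad(cs['image'],.8)
both=[(ct,gt),(cs,gs)]
R={}
for n,m,p0,ys in(('stand',stand,[.511,.389],np.arange(0,np.pi,.1)),('key',key,[.511,.389],np.arange(0,np.pi,.1)),('disc',disc,[.506,-.106],np.arange(0,np.pi,.1)),('mill',mill,[.518,.114],[0.])):
    for nm,cc in(('both',both),('top',both[:1]),('side',both[1:])):
        p,v=fit(m,p0,cc,ys); print(n,nm,np.round(p,4),round(v,2))
        if nm=='both': R[n]=p
import pickle; pickle.dump(R,open('R.pkl','wb'))
rows=[]
for c,cn in((ct,0),(cs,1)):
    tiles=[]
    for n,m in(('mill',mill),('stand',stand),('disc',disc)):
        p=R[n]; w=33 if n=='mill' else 22
        u,v=proj(c,[p[0],p[1],.03]); u,v=int(u),int(v); w=w*(1.25 if cn else 1)
        w=int(w); k=266/(2*w)
        im=cv2.resize(c['image'][v-w:v+w,u-w:u+w,::-1],(266,266),interpolation=cv2.INTER_CUBIC)
        ms=m+([('h',rect(.033,.022,.012))] if n=='disc' else [])
        for X in curves(m,p,c)+(curves(key,R['key'],c) if n=='stand' else []):
            for q in X: 
                x,y=(q[0]-u+w+.5)*k,(q[1]-v+w+.5)*k; cv2.circle(im,(int(x),int(y)),0,(0,0,255),-1)
        tiles.append(im)
    rows.append(np.hstack(tiles))
cv2.imwrite('pics/fit1.png',np.vstack(rows))
E
python3 run1.py
```

```text
stand both [0.5141 0.3905 2.9161] -97.3
stand top [0.5126 0.3909 2.9309] -49.72
stand side [0.5144 0.3904 2.9169] -47.89
key both [0.5133 0.3911 2.769 ] -46.38
key top [0.511  0.389  3.0048] -24.31
key side [ 0.5131  0.3919 -0.0227] -23.0
disc both [ 0.5074 -0.1101  2.9027] -99.33
disc top [ 0.5058 -0.1088  2.7756] -45.84
disc side [ 0.5088 -0.1122  0.1149] -55.53
mill both [0.5245 0.1214 0.0804] -75.83
mill top [0.5222 0.1181 0.0253] -41.37
mill side [0.5247 0.1244 0.0961] -40.51
```

View pics/fit1.png

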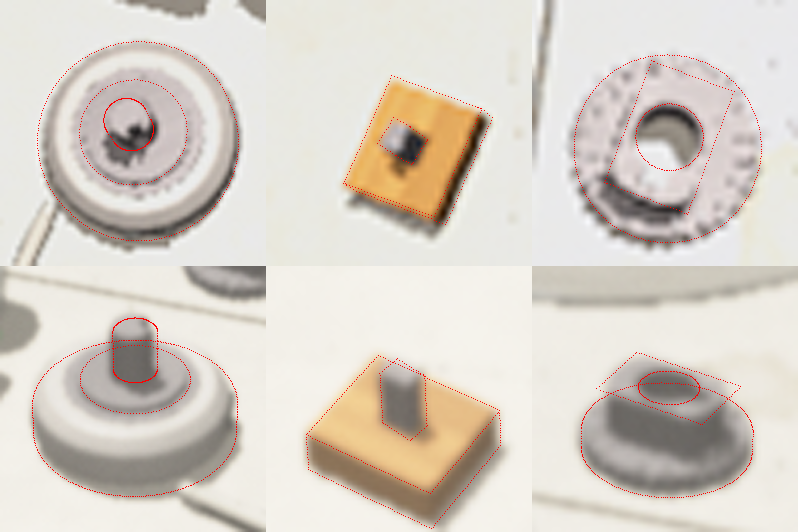

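```bash
cat >> h.py <<'E'
from scipy.spatial.transform import Rotation as Ro
def pose():
    s=read_state(); R=Ro.from_rotvec(s['orientation']).as_matrix(); return s,s['tool_pos'],R
def go(x=None,y=None,z=None,ang=None):
    """print tool-frame shift (cm, deg) from the measured pose to a world pose; ang = world angle of tool x"""
    s,p,R=pose(); t=np.array([p[i] if v is None else v for i,v in enumerate((x,y,z))])
    a=np.arctan2(R[1,0],R[0,0]); roll=0 if ang is None else -np.degrees((ang-a+np.pi)%(2*np.pi)-np.pi)
    print('t',round(s['t'],2),'p',np.round(p,4),'a',round(a,4),'tilt',np.round(R[:2,2],4),'F',np.round(s['force'],1),'shift',np.round(R.T@(t-p)*100,2),'roll',round(roll,1))
E
```

Request:
play_rows(targets=[40.2, -34.8, -3, -56, 40.2, -34.8, -3, -56, 40.2, -34.8, -3, -56, 40.2, -34.8, -3, -56, 40.2, -34.8, -3, -56, 40.2, -34.8, -3, -56, 40.2, -34.8, -3, -56, 40.2, -34.8, -3, -56])

```text
t: 0.97
tool_pos: [0.3353, -0.3104, 0.2377]
orientation: [2.573, 1.801, 0.0]
force: [1.2, -0.7, -0.1]
opening: 0.0928
gripper_force: 0.0
```

```bash
python3 -c "
from h import *
go(.47,.1,.25,2.92)"
```

```text
t 0.97 p [ 0.3353 -0.3104  0.2377] a 1.2213 tilt [ 0.0005 -0.0004] F [ 1.2 -0.7 -0.1] shift [43.17 -1.39 -1.24] roll -97.3
```

Request:
play_rows(targets=[43.2, -1.4, -1.2, -57, 43.2, -1.4, -1.2, -57, 43.2, -1.4, -1.2, -57, 43.2, -1.4, -1.2, -57, 43.2, -1.4, -1.2, -57, 43.2, -1.4, -1.2, -57, 43.2, -1.4, -1.2, -57, 43.2, -1.4, -1.2, -57])

```text
t: 1.63
tool_pos: [0.4406, 0.0059, 0.2471]
orientation: [1.402, 2.81, 0.001]
force: [1.4, -0.3, -0.5]
opening: 0.0929
gripper_force: 0.0
```

```bash
python3 -c "
from h import *
go(.514,.390,.15,2.92)"
```

```text
t 1.63 p [0.4406 0.0059 0.2471] a 2.2163 tilt [ 0.0011 -0.0001] F [ 1.4 -0.3 -0.5] shift [26.28 28.96  9.71] roll -40.3
```

Request:
play_rows(targets=[26.3, 29, 9.7, -40.3, 26.3, 29, 9.7, -40.3, 26.3, 29, 9.7, -40.3, 26.3, 29, 9.7, -40.3, 26.3, 29, 9.7, -40.3, 26.3, 29, 9.7, -40.3, 26.3, 29, 9.7, -40.3, 26.3, 29, 9.7, -40.3])

```text
t: 2.3
tool_pos: [0.503, 0.3234, 0.166]
orientation: [0.356, 3.121, 0.0]
force: [-0.1, -0.5, -0.1]
opening: 0.093
gripper_force: 0.0
```

```bash
python3 -c "
from h import *
go(.514,.390,.09,2.92)"
```

```text
t 2.3 p [0.503  0.3234 0.166 ] a 2.9143 tilt [0.0003 0.0001] F [-0.1 -0.5 -0.1] shift [0.43 6.73 7.6 ] roll -0.3
```

Request:
play_rows(targets=[0.4, 6.7, 8.6, 0, 0.4, 6.7, 8.6, 0, 0.4, 6.7, 8.6, 0, 0.4, 6.7, 8.6, 0, 0.4, 6.7, 8.6, 0], grip=4)

```text
t: 2.72
tool_pos: [0.5128, 0.3871, 0.0783]
orientation: [-0.355, -3.118, 0.005]
force: [-0.4, -0.4, 1.4]
opening: 0.0644
gripper_force: 0.0
```

```bash
python3 - <<'E'
from h import *
go(.514,.390,.03,2.92)
c=cam('top');s=cam('side')
p=read_state()['tool_pos']; T=[]
for q,w in((c,26),(s,40)):
    u,v=map(int,proj(q,p)); k=390/(2*w); print(proj(q,p))
    im=cv2.resize(q['image'][v-w:v+w,u-w:u+w,::-1],(390,390),interpolation=cv2.INTER_CUBIC)
    for P,col in((p,(0,0,255)),([.5135,.3905,.048],(0,255,0))):
        x,y=proj(q,P); cv2.circle(im,(int((x-u+w+.5)*k),int((y-v+w+.5)*k)),3,col,1)
    T.append(im)
cv2.imwrite('pics/k1.png',np.hstack(T))
E
```

```text
t 2.72 p [0.5128 0.3871 0.0783] a 2.9148 tilt [-0.0036 -0.0025] F [-0.4 -0.4  1.4] shift [-0.07  0.33  4.83] roll -0.3
(np.float64(160.58636894413843), np.float64(212.88914970324134))
(np.float64(256.4639657109179), np.float64(373.3104035278968))
```

View pics/k1.png

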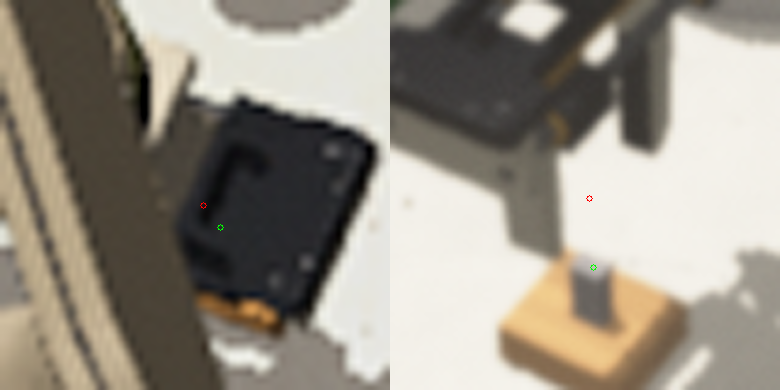

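Request:
play_rows(targets=[-0.05, 0.35, 2.5, 0, -0.05, 0.35, 4.8, 0, -0.05, 0.35, 4.8, 0, -0.05, 0.35, 4.8, 0])

```text
t: 3.15
tool_pos: [0.5157, 0.3896, 0.0333]
orientation: [-0.359, -3.12, 0.001]
force: [-0.6, 0.2, -0.7]
opening: 0.0402
gripper_force: 0.0
```

Request:
play_rows(targets=[0, 0, 0, 0, 0, 0, 0, 0, 0, 0, 0, 0, 0, 0, 0, 0], grip=1.4, grip_force=6)

```text
t: 3.48
tool_pos: [0.5165, 0.3911, 0.0342]
orientation: [0.358, 3.119, 0.002]
force: [0.3, 0.6, 0.0]
opening: 0.018
gripper_force: 0.0
```

```bash
python3 - <<'E'
from h import *
go(.5137,.391,.03,2.92)
q=cam('side'); u,v,w=256,392,34;k=390/(2*w)
cv2.imwrite('pics/k2.png',cv2.resize(q['image'][v-w:v+w,u-w:u+w,::-1],(390,390),interpolation=cv2.INTER_CUBIC))
print(read_state()['opening'])
E
```

```text
t 3.48 p [0.5165 0.3911 0.0342] a 2.9133 tilt [0.002  0.0013] F [0.3 0.6 0. ] shift [ 0.27 -0.08  0.42] roll -0.4
0.015371428806927387
```

View pics/k2.png

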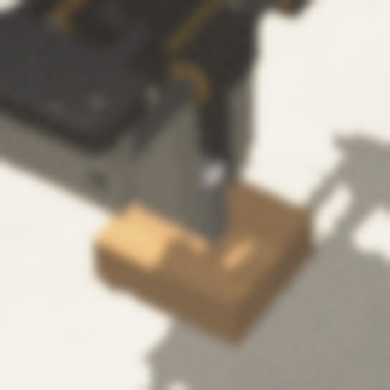

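Request:
play_rows(targets=[0.25, 0, 0.4, 0, 0.25, 0, 0.4, 0, 0.25, 0, 0.4, 0])

```text
t: 3.78
tool_pos: [0.5126, 0.3911, 0.0279]
orientation: [-0.357, -3.12, 0.001]
force: [0.4, -0.5, -0.3]
opening: 0.0139
gripper_force: 0.0
```

Request:
play_rows(targets=[0, 0, 0, 0, 0, 0, 0, 0, 0, 0, 0, 0, 0, 0, 0, 0], grip=0.6, grip_force=6)

```text
t: 4.12
tool_pos: [0.5132, 0.3913, 0.0284]
orientation: [-0.358, -3.121, 0.0]
force: [-0.4, 1.5, -1.0]
opening: 0.01
gripper_force: 6.0
```

```bash
python3 -c "
from h import *
go(.5137,.391,.03,2.92);print(read_state()['wrist_torque'],read_state()['opening'])"
```

```text
t 4.12 p [0.5132 0.3913 0.0284] a 2.9135 tilt [-0.0001 -0.    ] F [-0.4  1.5 -1. ] shift [-0.06 -0.02 -0.16] roll -0.4
[ 0.14980402 -0.18400221 -0.04675678] 0.010038904749423714
```

Request:
play_rows(targets=[0, 0, 0, 0, 0, 0, -1, 0, 0, 0, -3, 0, 0, 0, -6, 0, 0, 0, -9, 0, 0, 0, -12, 0, 0, 0, -12, 0], grip_force=25)

```text
t: 4.7
tool_pos: [0.5166, 0.3933, 0.1572]
orientation: [0.357, 3.112, 0.011]
force: [-0.2, 1.3, 1.7]
opening: 0.0097
gripper_force: 25.0
```

```bash
python3 - <<'E'
from h import *
from fit import *
go(.5247,.1244,.15)
c=cam('top','top1');s=cam('side','side1')
T=[]
t0=dict(c);t0['image']=cv2.imread('pics/top0.png')[:,:,::-1]
s0=dict(s);s0['image']=cv2.imread('pics/side0.png')[:,:,::-1]
# refit of shaft alone with side camera, calibrated by the robot
sh=[('h',np.vstack([circ(.016,.0935),circ(.0145,.095),circ(.016,.055)])),('l',circ(.040,.051))]
for nm,q,p0 in(('side',s0,[.5247,.1244]),('top',t0,[.5222,.1181])):
    p,v=fit(sh,p0,[(q,grad(q['image'],.7))],[0.],.006); print(nm,p[:2],v)
    u,v=map(int,proj(q,[p[0],p[1],.085])); w=20 if nm=='side' else 14; k=390/(2*w)
    im=cv2.resize(q['image'][v-w:v+w,u-w:u+w,::-1],(390,390),interpolation=cv2.INTER_CUBIC); im2=im.copy()
    for X in [circ(.016,.095),circ(.016,.051)]:
        for x,y in P2(q,place(X,p)): cv2.circle(im2,(int((x-u+w+.5)*k),int((y-v+w+.5)*k)),0,(0,0,255),-1)
    for d in (-40,0,40):
        a=np.radians(180+d)
        x,y=proj(q,[p[0]+.016*np.cos(a),p[1]+.016*np.sin(a),.095]); cv2.circle(im2,(int((x-u+w+.5)*k),int((y-v+w+.5)*k)),4,(0,255,0) if d==0 else ((255,0,0) if d>0 else (0,255,255)),-1)
    T.append(np.vstack([im,im2]))
cv2.imwrite('pics/slot.png',cv2.resize(np.hstack(T),(600,600)))
E
```

```text
t 4.7 p [0.5166 0.3933 0.1572] a 2.9133 tilt [0.0096 0.006 ] F [-0.2  1.3  1.7] shift [ -6.86 -26.02   0.56] roll 0
side [0.52579261 0.12328724] -26.33954276946347
top [0.512986   0.12113426] -24.42701119408045
```

View pics/slot.png

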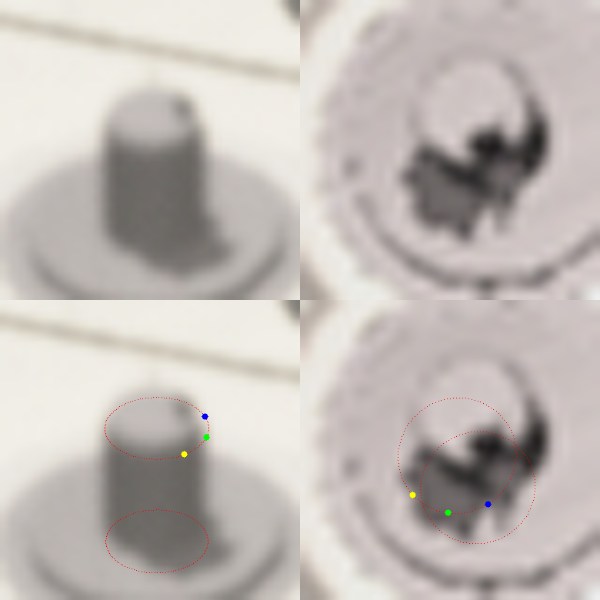

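```bash
cat > slot.py <<'E'
from fit import *
ct=cam('top');cs=cam('side')
ct['image']=cv2.imread('pics/top0.png')[:,:,::-1];cs['image']=cv2.imread('pics/side0.png')[:,:,::-1]
K=12
def render(c,x,y,a,box,sig):
    u0,v0,w=box; N=2*w*K
    def mask(P,h=True):
        uv=P2(c,P); uv=cv2.convexHull(uv.astype(np.float32))[:,0] if h else uv
        m=np.zeros((N,N),np.uint8); cv2.fillPoly(m,[np.int32(np.round((uv-[u0-w,v0-w]+.5)*K))],255); return m>0
    p=[x,y,0]
    top=mask(place(circ(.0152,.095),p)); body=mask(place(np.vstack([circ(.016,.094),circ(.016,.051)]),p))
    sl=mask(place(np.vstack([rect(.005,.0055,.095)+[.012,0,0]]),[x,y,a]))&top
    fl=mask(place(circ(.038,.051),p))
    L=[top&~sl,sl,body&~top,fl&~body&~top]
    out=[cv2.resize(cv2.GaussianBlur(m.astype(np.float32),(0,0),sig*K),(2*w,2*w),interpolation=cv2.INTER_AREA) for m in L]
    near=cv2.resize(cv2.dilate((top).astype(np.uint8),np.ones((2*K,2*K))).astype(np.float32),(2*w,2*w),interpolation=cv2.INTER_AREA)
    return out,near
def cost(c,x,y,a,box,sig):
    u0,v0,w=box; I=c['image'][v0-w:v0+w,u0-w:u0+w].astype(float).mean(2)
    L,n=render(c,x,y,a,box,sig); k=n.ravel()>.3; Am=np.stack([l.ravel()[k] for l in L]+[np.ones(k.sum())],1)
    W=np.sqrt(n.ravel()[k]); s=np.linalg.lstsq(Am*W[:,None],I.ravel()[k]*W,rcond=1e-3)[0]
    return np.sum(((Am@s-I.ravel()[k])*W)**2)/W.sum(),s
for nm,c,sig in(('side',cs,1.0),('top',ct,.4)):
    u,v=map(int,proj(c,[.524,.121,.08])); box=(u,v,18); R=[]
    for x in np.arange(.518,.531,.002):
        for y in np.arange(.112,.1281,.002):
            for d in range(0,81,10):
                e,s=cost(c,x,y,np.radians(180+d),box,sig); R.append((e,x,y,d,s))
    R.sort(key=lambda r:r[0])
    for r in R[:6]: print(nm,round(r[0],1),np.round(r[1:3],4),r[3],np.round(r[4]))
E
python3 slot.py
```

```text
side 38.5 [0.53  0.116] 30 [ -61. -108. -128.   -0.  252.]
side 40.7 [0.53  0.116] 40 [ -62. -108. -130.   -0.  253.]
side 41.6 [0.53  0.116] 20 [ -60. -105. -126.   -0.  251.]
side 47.7 [0.53  0.116] 10 [ -59. -101. -123.   -0.  250.]
side 48.0 [0.528 0.118] 60 [ -62. -102. -143.   -0.  247.]
side 48.8 [0.528 0.118] 50 [ -62. -101. -143.   -0.  247.]
top 234.3 [0.526 0.12 ] 30 [ 97. -41. -39.  83. 100.]
top 235.0 [0.528 0.12 ] 30 [ 91. -28. -32.  77. 108.]
top 235.1 [0.526 0.12 ] 40 [ 97. -41. -39.  83. 100.]
top 277.4 [0.526 0.118] 30 [100. -49. -41.  86.  95.]
top 290.2 [0.53  0.128] 80 [ 46.  67. -18.  49. 145.]
top 292.8 [0.528 0.118] 20 [ 93. -36. -35.  83. 105.]
```

```bash
sed -i '/^for nm,c,sig/,$d' slot.py; cat >> slot.py <<'E'
for nm,c,sigs in(('side',cs,(.7,1.,1.3)),('top',ct,(.3,.5))):
    u,v=map(int,proj(c,[.526,.119,.08])); box=(u,v,18)
    for sig in sigs:
      for d0 in (30,55):
        S=np.array([[.527,.118,d0],[.530,.118,d0],[.527,.122,d0],[.527,.118,d0+12]])
        m=minimize(lambda q:cost(c,q[0],q[1],np.radians(180+q[2]),box,sig)[0],S[0],method='Nelder-Mead',options=dict(initial_simplex=S,xatol=1e-4,fatol=.05,maxiter=120))
        print(nm,sig,np.round(m.x,4),round(m.fun,1))
E
python3 slot.py
```

```text
side 0.7 [ 0.5293  0.1175 36.4532] 59.9
side 0.7 [ 0.5289  0.1179 51.5472] 61.5
side 1.0 [ 0.5291  0.1179 44.5633] 29.7
side 1.0 [ 0.529   0.1179 50.6103] 29.7
side 1.3 [ 0.5292  0.1179 46.5667] 29.0
side 1.3 [ 0.5292  0.1179 48.7108] 28.8
top 0.3 [ 0.5267  0.1191 32.2679] 172.0
top 0.3 [ 0.5334  0.1358 60.7503] 30.4
top 0.5 [ 0.5267  0.1188 28.3806] 159.7
top 0.5 [ 0.5335  0.1357 64.7941] 29.8
```

```bash
python3 -c "
from h import *
go(.504,.096,.14,3.89)"
```

```text
t 5.0 p [0.5121 0.3905 0.1463] a 2.9133 tilt [-0.003 -0.002] F [ 0.2 -0.5 -0.6] shift [ -5.88 -28.86   0.69] roll -56.0
```

Request:
play_rows(targets=[-5.9, -28.9, 0.7, -56, -5.9, -28.9, 0.7, -56, -5.9, -28.9, 0.7, -56, -5.9, -28.9, 0.7, -56, -5.9, -28.9, 0.7, -56, -5.9, -28.9, 0.7, -56, -5.9, -28.9, 0.7, -56, -5.9, -28.9, 0.7, -56])

```text
t: 5.67
tool_pos: [0.5039, 0.0926, 0.1398]
orientation: [1.122, -2.931, 0.001]
force: [-0.6, 0.4, -0.7]
opening: 0.0097
gripper_force: 25.0
```

Request:
play_rows(targets=[0, 0, 0, 0, 0, 0, 0, 0, 0, 0, 0, 0])

```text
t: 5.92
tool_pos: [0.5048, 0.0969, 0.1407]
orientation: [1.113, -2.936, -0.001]
force: [0.3, -0.2, -0.6]
opening: 0.0094
gripper_force: 25.0
```

```bash
python3 -c "
from h import *
go(.504,.096,.106,3.89)"
```

```text
t 5.92 p [0.5048 0.0969 0.1407] a -2.4169 tilt [-0.0014  0.0003] F [ 0.3 -0.2 -0.6] shift [ 0.12 -0.02  3.47] roll -1.4
```

Request:
play_rows(targets=[0.1, 0, 1.5, -1.4, 0.1, 0, 3.5, -1.4, 0.1, 0, 3.5, -1.4, 0.1, 0, 3.5, -1.4, 0.1, 0, 3.5, -1.4])

```text
t: 6.33
tool_pos: [0.5046, 0.0966, 0.107]
orientation: [1.154, -2.922, -0.0]
force: [-0.7, 0.5, -1.4]
opening: 0.0097
gripper_force: 25.0
```

Request:
play_rows(targets=[-0.1, 0, 0, 0, -0.2, 0, 0, 0, -0.3, 0, 0, 0, -0.4, 0, 0, 0, -0.4, 0, 0, 0, -0.4, 0, 0, 0])

```text
t: 6.83
tool_pos: [0.5076, 0.0985, 0.1067]
orientation: [-1.154, 2.922, -0.0]
force: [-0.0, -1.0, -0.7]
opening: 0.0096
gripper_force: 25.0
```

```bash
python3 -c "
from h import *
go(.528,.1185,.106,3.89)"
```

```text
t 6.83 p [0.5076 0.0985 0.1067] a -2.3892 tilt [0.0002 0.0001] F [-0.  -1.  -0.7] shift [-2.86  0.07  0.07] roll 0.2
```

Request:
play_rows(targets=[-0.1, 0, 0, 0, -0.2, 0, 0, 0, -0.3, 0, 0, 0, -0.3, 0, 0, 0, -0.3, 0, 0, 0])

```text
t: 7.25
tool_pos: [0.5097, 0.1006, 0.1065]
orientation: [1.154, -2.922, -0.0]
force: [0.6, 0.4, 0.4]
opening: 0.0098
gripper_force: 25.0
```

Request:
play_rows(targets=[-0.1, 0, 0, 0, -0.2, 0, 0, 0, -0.2, 0, 0, 0, -0.2, 0, 0, 0])

```text
t: 7.58
tool_pos: [0.5111, 0.1019, 0.1065]
orientation: [1.154, -2.922, 0.0]
force: [-0.4, -0.1, -0.2]
opening: 0.0098
gripper_force: 25.0
```

Request:
play_rows(targets=[-0.1, 0, 0, 0, -0.1, 0, 0, 0, -0.1, 0, 0, 0, -0.1, 0, 0, 0])

```text
t: 7.92
tool_pos: [0.5115, 0.1023, 0.1064]
orientation: [1.154, -2.921, 0.0]
force: [-3.1, -2.6, 1.2]
opening: 0.0094
gripper_force: 25.0
```

```bash
python3 -c "
from h import *
go(.528,.1185,.106,3.89);s=read_state();print(s['force'],s['wrist_torque'])"
```

```text
t 7.92 p [0.5115 0.1023 0.1064] a -2.3892 tilt [-0.0008 -0.0005] F [-3.1 -2.6  1.2] shift [-2.31  0.06  0.03] roll 0.2
[-3.08151983 -2.62800932  1.17654065] [-0.52656049  0.50411544  0.04425788]
```

Request:
play_rows(targets=[-0.05, 0.04, 0, 0, -0.05, 0.08, 0, 0, -0.05, 0.12, 0, 0, -0.05, 0.16, 0, 0, -0.05, 0.2, 0, 0, -0.05, 0.2, 0, 0])

```text
t: 8.42
tool_pos: [0.5107, 0.1034, 0.1063]
orientation: [1.153, -2.921, 0.002]
force: [-2.4, -6.2, 1.1]
opening: 0.0098
gripper_force: 25.0
```

Request:
play_rows(targets=[0, 0.04, 0, 0, 0, 0.08, 0, 0, 0, 0.12, 0, 0, 0, 0.16, 0, 0, 0, 0.2, 0, 0, 0, 0.2, 0, 0])

```text
t: 8.92
tool_pos: [0.5098, 0.1063, 0.1067]
orientation: [-1.154, 2.921, 0.001]
force: [0.3, -0.4, -0.2]
opening: 0.0098
gripper_force: 25.0
```

```bash
python3 -c "
from h import *
go(.528,.1185,.106,3.89);s=read_state();print(s['force'],s['wrist_torque'])"
```

```text
t 8.92 p [0.5098 0.1063 0.1067] a -2.389 tilt [0.0009 0.0008] F [ 0.3 -0.4 -0.2] shift [-2.16 -0.35  0.07] roll 0.2
[ 0.33768473 -0.4247578  -0.18939697] [ 0.11719032 -0.16547056  0.03457259]
```

Request:
play_rows(targets=[-0.05, 0, 0, 0, -0.1, 0, 0, 0, -0.15, 0, 0, 0, -0.15, 0, 0, 0])

```text
t: 9.25
tool_pos: [0.5107, 0.107, 0.1066]
orientation: [-1.154, 2.922, 0.0]
force: [-0.1, 0.2, -0.8]
opening: 0.0097
gripper_force: 25.0
```

```bash
python3 -c "
from h import *
go(.528,.1185,.106,3.89);s=read_state();print(s['force'],s['wrist_torque'])"
```

```text
t 9.25 p [0.5107 0.107  0.1066] a -2.389 tilt [0.0002 0.0001] F [-0.1  0.2 -0.8] shift [-2.04 -0.34  0.06] roll 0.2
[-0.12672748  0.22890777 -0.7828559 ] [ 0.15388808 -0.07773281  0.04563446]
```

Request:
play_rows(targets=[-0.05, 0, 0, 0, -0.1, 0, 0, 0, -0.15, 0, 0, 0, -0.2, 0, 0, 0, -0.2, 0, 0, 0])

```text
t: 9.67
tool_pos: [0.5121, 0.1082, 0.1065]
orientation: [1.154, -2.922, 0.0]
force: [-0.3, -0.8, -0.3]
opening: 0.01
gripper_force: 25.0
```

```bash
python3 -c "
from h import *
go(.528,.1185,.106,3.89);s=read_state();print(s['force'],s['wrist_torque'])"
```

```text
t 9.67 p [0.5121 0.1082 0.1065] a -2.3892 tilt [-0.     -0.0002] F [-0.3 -0.8 -0.3] shift [-1.87 -0.33  0.05] roll 0.2
[-0.31146538 -0.76790244 -0.31749162] [-0.04806822 -0.11695753 -0.03989694]
```

Request:
play_rows(targets=[-0.05, 0, 0, 0, -0.1, 0, 0, 0, -0.15, 0, 0, 0, -0.2, 0, 0, 0, -0.2, 0, 0, 0])

```text
t: 10.08
tool_pos: [0.5136, 0.1094, 0.1065]
orientation: [1.154, -2.922, 0.001]
force: [0.7, -3.1, -0.8]
opening: 0.0101
gripper_force: 25.0
```

Request:
play_rows(targets=[-0.05, 0, 0, 0, -0.1, 0, 0, 0, -0.1, 0, 0, 0, -0.1, 0, 0, 0])

```text
t: 10.42
tool_pos: [0.5143, 0.11, 0.1065]
orientation: [1.154, -2.922, 0.001]
force: [0.5, -5.2, -0.3]
opening: 0.0099
gripper_force: 25.0
```

```bash
python3 -c "
from h import *
go(.528,.1185,.106,3.89);s=read_state();print(s['force'],s['wrist_torque'])"
```

```text
t 10.42 p [0.5143 0.11   0.1065] a -2.3892 tilt [ 0.0001 -0.0004] F [ 0.5 -5.2 -0.3] shift [-1.58 -0.31  0.05] roll 0.2
[ 0.45963244 -5.17688885 -0.26496134] [-0.91872931 -0.23442111  0.00392758]
```

Request:
play_rows(targets=[0, -0.03, 0, 1.5, 0, -0.04, 0, 3, 0, -0.04, 0, 4, 0, -0.04, 0, 4, 0, -0.04, 0, 4])

```text
t: 10.83
tool_pos: [0.5145, 0.1103, 0.1065]
orientation: [-1.053, 2.96, 0.001]
force: [-0.2, -2.2, -0.4]
opening: 0.0096
gripper_force: 25.0
```

```bash
python3 -c "
from h import *
go(.528,.1185,.106,3.89);s=read_state();print(s['force'],s['wrist_torque'])"
```

```text
t 10.83 p [0.5145 0.1103 0.1065] a -2.4582 tilt [0.     0.0005] F [-0.2 -2.2 -0.4] shift [-1.57 -0.22  0.05] roll -3.7
[-0.15672298 -2.16736809 -0.36071909] [-0.15973656 -0.12467008  0.00922125]
```

Request:
play_rows(targets=[-0.05, -0.01, 0, 0, -0.1, -0.01, 0, 0, -0.1, -0.01, 0, 0, -0.1, -0.01, 0, 0])

```text
t: 11.17
tool_pos: [0.5149, 0.1105, 0.1064]
orientation: [1.052, -2.959, -0.0]
force: [-3.5, -3.1, 2.2]
opening: 0.0101
gripper_force: 25.0
```

```bash
python3 -c "
from h import *
go(.528,.1185,.106,3.89);s=read_state();print(s['force'],s['wrist_torque'],s['force']@pose()[2])"
```

```text
t 11.17 p [0.5149 0.1105 0.1064] a -2.4587 tilt [-0.001  -0.0001] F [-3.5 -3.1  2.2] shift [-1.52 -0.21  0.04] roll -3.8
[-3.54907758 -3.10553374  2.23909411] [-0.35285594  0.61624222 -0.00163551] [ 4.71476717 -0.16823737 -2.23528536]
```

Request:
play_rows(targets=[0.06, 0, 0.15, 0, 0.06, 0, 0.3, 0, 0.06, 0, 0.45, 0, 0.06, 0, 0.6, 0, 0.06, 0, 0.75, 0, 0.06, 0, 0.8, 0, 0.06, 0, 0.8, 0])

```text
t: 11.75
tool_pos: [0.5148, 0.1102, 0.0982]
orientation: [1.052, -2.96, -0.0]
force: [-1.0, -0.7, -1.4]
opening: 0.0098
gripper_force: 25.0
```

```bash
python3 -c "
from h import *
go(.528,.1185,.106,3.89);s=read_state();print(s['wrist_torque'],s['force']@pose()[2])"
```

```text
t 11.75 p [0.5148 0.1102 0.0982] a -2.4589 tilt [-0.0002  0.0001] F [-1.  -0.7 -1.4] shift [-1.55 -0.19 -0.78] roll -3.8
[-0.03566216  0.17336237 -0.0161745 ] [1.27367125 0.08363518 1.40073899]
```

Free in the slot and near the back wall. Release gently, then rise.

Request:
play_rows(targets=[0, 0, 0, 0, 0, 0, 0, 0, 0, 0, 0, 0, 0, 0, 0, 0, 0, 0, 0, 0, 0, 0, 0, 0], grip=2.5)

```text
t: 12.25
tool_pos: [0.515, 0.1102, 0.0986]
orientation: [-1.052, 2.96, 0.0]
force: [-0.3, -1.5, -0.7]
opening: 0.0253
gripper_force: 0.0
```

Request:
play_rows(targets=[0, 0, -1, 0, 0, 0, -3, 0, 0, 0, -6, 0, 0, 0, -10, 0, 0, 0, -12, 0, 0, 0, -12, 0])

```text
t: 12.75
tool_pos: [0.5181, 0.1105, 0.226]
orientation: [-1.048, 2.951, -0.004]
force: [0.5, 0.2, 1.1]
opening: 0.0246
gripper_force: 0.0
```

```bash
python3 -c "
from h import *
go(.5088,-.1122,.20,np.pi-.24)"
```

```text
t 12.75 p [0.5181 0.1105 0.226 ] a -2.4589 tilt [0.0105 0.0012] F [0.5 0.2 1.1] shift [ 14.8  -16.68   2.57] roll 52.9
```

```bash
python3 - <<'E'
from h import *
c=cam('top','top2');s=cam('side','side2')
T=[]
for q,P,w in((s,[.526,.119,.08],20),(s,[.508,-.111,.03],26),(c,[.507,-.109,.03],20)):
    u,v=map(int,proj(q,P)); print(u,v); T.append(cv2.resize(q['image'][v-w:v+w,u-w:u+w,::-1],(400,400),interpolation=cv2.INTER_CUBIC)[:,:])
# residual scale
cv2.imwrite('pics/chk.png',cv2.resize(np.hstack(T),(798,266)) if 0 else np.hstack([cv2.resize(t,(266,266)) for t in T]))
E
```

```text
294 293
328 261
326 239
```

View pics/chk.png

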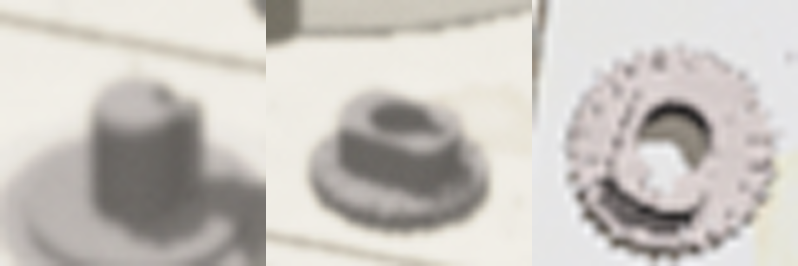

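Request:
play_rows(targets=[14.8, -16.7, 2.6, 52.9, 14.8, -16.7, 2.6, 52.9, 14.8, -16.7, 2.6, 52.9, 14.8, -16.7, 2.6, 52.9, 14.8, -16.7, 2.6, 52.9, 14.8, -16.7, 2.6, 52.9, 14.8, -16.7, 2.6, 52.9, 14.8, -16.7, 2.6, 52.9], grip=7)

```text
t: 13.52
tool_pos: [0.5038, -0.114, 0.1902]
orientation: [-0.393, -3.113, -0.001]
force: [-0.0, 0.2, -0.0]
opening: 0.0692
gripper_force: 0.0
```

```bash
python3 - <<'E'
from fit import *
go(.5075,-.1105,.065,np.pi-.235)
c=cam('top');s=cam('side')
c['image']=cv2.imread('pics/top2.png')[:,:,::-1];s['image']=cv2.imread('pics/side2.png')[:,:,::-1]
def boss(z): 
    X=rect(.033,.022,z); return X[np.hypot(X[:,0],X[:,1])<.0345] if 0 else X
for nm,m in(('disc',[disc[0]]),('all',disc)):
    for n,cc in(('side',[(s,grad(s['image'],.8))]),('top',[(c,grad(c['image'],.6))]),('both',[(s,grad(s['image'],.8)),(c,grad(c['image'],.6))])):
        print(nm,n,fit(m,[.5075,-.11],cc,np.arange(-.5,.1,.1) if nm=='all' else [0.],.008))
E
```

```text
t 13.52 p [ 0.5038 -0.114   0.1902] a 2.8906 tilt [-0.0037  0.0012] F [-0.   0.2 -0. ] shift [-0.32  0.43 12.52] roll -0.9
disc side (array([ 0.50944145, -0.11201203,  0.00171796]), np.float64(-20.516170586637944))
disc top (array([ 0.50435699, -0.10866702, -0.01421319]), np.float64(-17.75298356336982))
disc both (array([ 0.50570579, -0.10874589,  0.08204519]), np.float64(-36.84664461085116))
all side (array([ 0.50880644, -0.1107683 , -0.08474439]), np.float64(-55.62309002171758))
all top (array([ 0.50622005, -0.1086318 , -0.16733703]), np.float64(-49.27273641682035))
all both (array([ 0.50769441, -0.10992003, -0.21378107]), np.float64(-103.28324667702495))
```

Request:
play_rows(targets=[-0.3, 0.35, 4, -1, -0.3, 0.35, 8, -1, -0.3, 0.35, 11, -1, -0.3, 0.35, 13.5, -1, -0.3, 0.35, 15, -1, -0.3, 0.35, 15, -1, -0.3, 0.35, 15, -1])

```text
t: 14.2
tool_pos: [0.5077, -0.1093, 0.0412]
orientation: [-0.346, -3.119, -0.001]
force: [-0.4, -0.7, 0.4]
opening: 0.0707
gripper_force: 0.0
```

```bash
python3 -c "
from h import *
go(.5077,-.110,.017,np.pi-.21)"
```

```text
t 14.2 p [ 0.5077 -0.1093  0.0412] a 2.9206 tilt [-0.0033  0.0011] F [-0.4 -0.7  0.4] shift [-0.02 -0.07  2.42] roll -0.6
```

Request:
play_rows(targets=[0, 0, 0.8, 0, 0, 0, 1.6, 0, 0, 0, 2.3, 0, 0, 0, 2.3, 0, 0, 0, 2.3, 0])

```text
t: 14.62
tool_pos: [0.5088, -0.11, 0.0192]
orientation: [-0.35, -3.121, -0.0]
force: [0.4, 0.1, -0.4]
opening: 0.0699
gripper_force: 0.0
```

Request:
play_rows(targets=[0, 0, 0, 0, 0, 0, 0, 0, 0, 0, 0, 0, 0, 0, 0, 0, 0, 0, 0, 0, 0, 0, 0, 0, 0, 0, 0, 0], grip=4.0, grip_force=5)

```text
t: 15.2
tool_pos: [0.5094, -0.11, 0.0198]
orientation: [0.35, 3.122, 0.0]
force: [0.7, 2.1, 2.2]
opening: 0.0436
gripper_force: 5.0
```

```bash
python3 - <<'E'
from h import *
go(.5077,-.110,.017,np.pi-.21);s=read_state();print(s['wrist_torque'],s['opening'],s['gripper_force'])
q=cam('side','side3'); P=read_state()['tool_pos']; w=40; u,v=map(int,proj(q,P)); k=10
im=cv2.resize(q['image'][v-30:v+30,u-w:u+w,::-1],(800,600),interpolation=cv2.INTER_CUBIC)
cv2.imwrite('pics/g.png',im)
E
```

```text
t 15.2 p [ 0.5094 -0.11    0.0198] a 2.9185 tilt [0.0005 0.0001] F [0.7 2.1 2.2] shift [ 0.17 -0.04  0.28] roll -0.8
[ 0.42393251 -0.19676731  0.08144693] 0.04359367746978831 4.993148222565651
```

View pics/g.png

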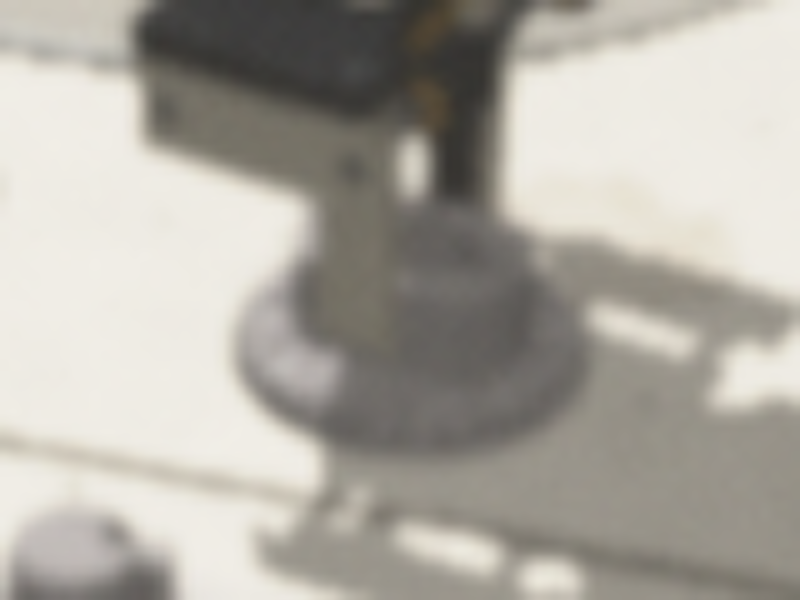

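```bash
python3 - <<'E'
from fit import *
q=cam('side'); P=read_state()['tool_pos'];u,v=proj(q,P); u0,v0=int(u),int(v)
uv=curves([disc[0]],[P[0],P[1],0],q)[0]; uv=(uv-[u0-40,v0-30]+.5)*10
print(uv.min(0),uv.max(0))
for dx in (-.003,.003):
    a=(P[0]+dx*np.cos(2.918),P[1]+dx*np.sin(2.918),0); w=(curves([disc[0]],a,q)[0]-[u0-40,v0-30]+.5)*10; print(dx,w.min(0),w.max(0))
tip=(np.array([proj(q,P+np.array([np.sin(2.918),-np.cos(2.918),0])*s*.028) for s in(-1,1)])-[u0-40,v0-30]+.5)*10; print(tip)
E
```

```text
[232.98858643 236.37786865] [581.8850708  469.26574707]
-0.003 [223.48846436 233.35449219] [572.08526611 465.90576172]
0.003 [242.50366211 239.40612793] [591.70043945 472.63122559]
[[456.91807783 259.36095824]
 [358.92573386 358.02137772]]
```

Request:
play_rows(targets=[0, 0, 0, 0, 0, 0, 0, 0, 0, 0, 0, 0, 0, 0, -0.5, 0, 0, 0, -1.5, 0, 0, 0, -3, 0, 0, 0, -4, 0, 0, 0, -4, 0], grip_force=40)

```text
t: 15.97
tool_pos: [0.5108, -0.1109, 0.0623]
orientation: [0.35, 3.118, -0.002]
force: [0.3, 0.1, -2.9]
opening: 0.0434
gripper_force: 40.0
```

```bash
python3 -c "
from h import *
go(.5265,.120,.16,np.radians(219));s=read_state();print(s['wrist_torque'],s['opening'],s['gripper_force'])"
```

```text
t 15.97 p [ 0.5108 -0.1109  0.0623] a 2.9183 tilt [ 0.0037 -0.0015] F [ 0.3  0.1 -2.9] shift [ 3.54 22.86 -9.8 ] roll -51.8
[-0.01055824 -0.1669708   0.00579822] 0.04342645198243876 39.97563511133194
```

Request:
play_rows(targets=[0, 0, -3.5, -3, 0, 0.5, -7, -8, 0.5, 3, -9.8, -14, 1, 6.5, -9.8, -21, 1.5, 10, -9.8, -28, 2, 13.5, -9.8, -35, 2.7, 17, -9.8, -42, 3.2, 20, -9.8, -48])

```text
t: 16.63
tool_pos: [0.5216, 0.0941, 0.1571]
orientation: [0.96, -2.991, -0.001]
force: [0.5, 0.7, -3.8]
opening: 0.0435
gripper_force: 40.0
```

```bash
python3 -c "
from h import *
go(.5265,.120,.145,np.radians(219));s=read_state();print(s['wrist_torque'],s['opening'],s['gripper_force'])"
```

```text
t 16.63 p [0.5216 0.0941 0.1571] a -2.5205 tilt [-0.0004  0.0002] F [ 0.5  0.7 -3.8] shift [-1.91  1.83  1.21] roll -3.4
[ 0.05598574 -0.16254253 -0.0094434 ] 0.04351447219212182 39.97251257300377
```

Request:
play_rows(targets=[-1, 1, 0.6, -1.5, -1.9, 1.8, 1.2, -3.4, -1.9, 1.8, 1.2, -3.4, -1.9, 1.8, 1.2, -3.4, -1.9, 1.8, 1.2, -3.4, -1.9, 1.8, 1.2, -3.4])

```text
t: 17.13
tool_pos: [0.5274, 0.1165, 0.1455]
orientation: [1.036, -2.966, 0.001]
force: [-0.2, 0.6, -2.2]
opening: 0.0437
gripper_force: 40.0
```

```bash
python3 -c "
from h import *
go(.5265,.120,.120,np.radians(219));s=read_state();print(s['wrist_torque'],s['opening'],s['force'])"
```

```text
t 17.13 p [0.5274 0.1165 0.1455] a -2.4697 tilt [-0.0001 -0.0004] F [-0.2  0.6 -2.2] shift [-0.14  0.33  2.55] roll -0.5
[ 0.10596013 -0.17975837  0.03041748] 0.043688164698472295 [-0.22629434  0.63079938 -2.15602382]
```

Request:
play_rows(targets=[-0.14, 0.33, 0.5, -0.5, -0.14, 0.33, 1.2, -0.5, -0.14, 0.33, 1.9, -0.5, -0.14, 0.33, 2.5, -0.5, -0.14, 0.33, 2.5, -0.5, -0.14, 0.33, 2.5, -0.5])

```text
t: 17.63
tool_pos: [0.5257, 0.121, 0.1195]
orientation: [1.051, -2.959, -0.001]
force: [0.1, -0.2, -4.0]
opening: 0.0435
gripper_force: 40.0
```

```bash
python3 -c "
from h import *
go(.5265,.120,.114,np.radians(219));s=read_state();print(s['wrist_torque'],s['opening'],s['force'])"
```

```text
t 17.63 p [0.5257 0.121  0.1195] a -2.4591 tilt [-0.0017 -0.0002] F [ 0.1 -0.2 -4. ] shift [-0.   -0.12  0.55] roll 0.1
[ 0.098447   -0.09489888 -0.03527354] 0.04354427641387079 [ 0.1438682  -0.21525466 -3.99893433]
```

Now lower in small steps, feeling.

Request:
play_rows(targets=[0, -0.08, 0.1, 0, 0, -0.08, 0.2, 0, 0, -0.08, 0.3, 0, 0, -0.08, 0.4, 0, 0, -0.08, 0.5, 0, 0, -0.08, 0.5, 0, 0, -0.08, 0.5, 0])

```text
t: 18.22
tool_pos: [0.5268, 0.1205, 0.1155]
orientation: [1.052, -2.96, -0.0]
force: [0.2, 0.2, -3.0]
opening: 0.0437
gripper_force: 40.0
```

Request:
play_rows(targets=[0, 0, 0.05, 0, 0, 0, 0.1, 0, 0, 0, 0.15, 0, 0, 0, 0.15, 0, 0, 0, 0.15, 0])

```text
t: 18.63
tool_pos: [0.5268, 0.1205, 0.114]
orientation: [1.052, -2.96, -0.0]
force: [0.8, 0.2, -2.5]
opening: 0.0436
gripper_force: 40.0
```

```bash
python3 -c "
from h import *
go(.5265,.120,.114,np.radians(219));s=read_state();print(s['wrist_torque'],s['opening'],s['force']@pose()[2])"
```

```text
t 18.63 p [0.5268 0.1205 0.114 ] a -2.4589 tilt [-0.0001 -0.    ] F [ 0.8  0.2 -2.5] shift [ 0.06 -0.02 -0.  ] roll 0.1
[ 0.06431401 -0.10945223 -0.03657749] 0.04357583109028662 [-0.78386388 -0.33178925  2.51214762]
```

Request:
play_rows(targets=[0, 0, 0.05, 0, 0, 0, 0.1, 0, 0, 0, 0.15, 0, 0, 0, 0.15, 0, 0, 0, 0.15, 0])

```text
t: 19.05
tool_pos: [0.5268, 0.1205, 0.1124]
orientation: [1.052, -2.96, -0.0]
force: [-1.2, -0.4, -2.9]
opening: 0.0436
gripper_force: 40.0
```

```bash
python3 -c "
from h import *
go(.5265,.120,.114,np.radians(219));s=read_state();print(s['wrist_torque'],s['opening'],s['force']@pose()[2])"
```

```text
t 19.05 p [0.5268 0.1205 0.1124] a -2.4589 tilt [-0.0002 -0.    ] F [-1.2 -0.4 -2.9] shift [ 0.06 -0.02 -0.16] roll 0.1
[ 0.08956708 -0.11336156 -0.01402004] 0.0436469713746567 [1.18996102 0.46729411 2.90693585]
```

Request:
play_rows(targets=[0, 0, 0.05, 0, 0, 0, 0.1, 0, 0, 0, 0.15, 0, 0, 0, 0.15, 0, 0, 0, 0.15, 0])

```text
t: 19.47
tool_pos: [0.5272, 0.1205, 0.1112]
orientation: [-1.051, 2.96, -0.0]
force: [1.8, 0.1, -3.1]
opening: 0.0436
gripper_force: 40.0
```

```bash
python3 -c "
from h import *
go(.5265,.120,.114,np.radians(219));s=read_state();print(s['wrist_torque'],s['opening'],s['force']@pose()[2])"
```

```text
t 19.47 p [0.5272 0.1205 0.1112] a -2.459 tilt [0.0006 0.    ] F [ 1.8  0.1 -3.1] shift [ 0.08  0.   -0.28] roll 0.1
[ 0.02120482 -0.39358679 -0.00119806] 0.04362011874843126 [-1.50535994 -1.0404035   3.07057017]
```

Request:
play_rows(targets=[-0.04, -0.03, 0, 0, -0.04, -0.03, 0.05, 0, -0.04, -0.03, 0.1, 0, -0.04, -0.03, 0.15, 0, -0.04, -0.03, 0.15, 0, -0.04, -0.03, 0.15, 0])

```text
t: 19.97
tool_pos: [0.5277, 0.1205, 0.1097]
orientation: [-1.051, 2.96, -0.0]
force: [2.4, -0.9, 0.1]
opening: 0.0437
gripper_force: 40.0
```

```bash
python3 -c "
from h import *
go(.5265,.120,.114,np.radians(219));s=read_state();print(s['wrist_torque'],s['opening'],s['force']@pose()[2])"
```

```text
t 19.97 p [0.5277 0.1205 0.1097] a -2.459 tilt [0.0008 0.    ] F [ 2.4 -0.9  0.1] shift [ 0.13  0.04 -0.43] roll 0.1
[ 0.01598498 -0.59353349 -0.01109209] 0.04367061637405139 [-1.27063338 -2.17686847 -0.0528537 ]
```

Request:
play_rows(targets=[-0.03, -0.06, 0, 0, -0.03, -0.06, 0, 0, -0.03, -0.06, 0.05, 0, -0.03, -0.06, 0.1, 0, -0.03, -0.06, 0.1, 0, -0.03, -0.06, 0.1, 0])

```text
t: 20.47
tool_pos: [0.5281, 0.1203, 0.1084]
orientation: [-1.052, 2.96, -0.0]
force: [2.0, 0.3, -2.9]
opening: 0.0433
gripper_force: 40.0
```

```bash
python3 -c "
from h import *
go(.5265,.120,.114,np.radians(219));s=read_state();print(s['wrist_torque'],s['opening'],s['force']@pose()[2])"
```

```text
t 20.47 p [0.5281 0.1203 0.1084] a -2.459 tilt [0.0002 0.    ] F [ 2.   0.3 -2.9] shift [ 0.14  0.08 -0.56] roll 0.1
[ 0.08639829 -0.67433763  0.02787491] 0.043305941301465416 [-1.75161787 -1.06391809  2.85949643]
```

Request:
play_rows(targets=[-0.03, -0.02, 0, 0, -0.03, -0.02, 0.05, 0, -0.03, -0.02, 0.1, 0, -0.03, -0.02, 0.15, 0, -0.03, -0.02, 0.15, 0, -0.03, -0.02, 0.15, 0])

```text
t: 20.97
tool_pos: [0.5282, 0.1203, 0.1068]
orientation: [1.052, -2.96, -0.0]
force: [1.3, -0.1, -3.9]
opening: 0.0438
gripper_force: 40.0
```

```bash
python3 -c "
from h import *
go(.5265,.120,.114,np.radians(219));s=read_state();print(s['wrist_torque'],s['opening'],s['force']@pose()[2])"
```

```text
t 20.97 p [0.5282 0.1203 0.1068] a -2.4589 tilt [-0.0003 -0.    ] F [ 1.3 -0.1 -3.9] shift [ 0.15  0.09 -0.72] roll 0.1
[ 0.1718861  -0.41227462  0.06759708] 0.04383115835428046 [-0.96409947 -0.94974251  3.8556666 ]
```

Underside is now about 0.087, below the key top with no resistance. Keep going.

Request:
play_rows(targets=[-0.02, -0.02, 0.06, 0, -0.02, -0.02, 0.12, 0, -0.02, -0.02, 0.18, 0, -0.02, -0.02, 0.24, 0, -0.02, -0.02, 0.3, 0, -0.02, -0.02, 0.3, 0, -0.02, -0.02, 0.3, 0])

```text
t: 21.55
tool_pos: [0.5284, 0.1203, 0.1038]
orientation: [1.051, -2.96, -0.0]
force: [-0.6, 0.2, -3.7]
opening: 0.0437
gripper_force: 40.0
```

```bash
python3 -c "
from h import *
go(.5265,.120,.114,np.radians(219));s=read_state();print(s['wrist_torque'],s['opening'],s['force']@pose()[2])"
```

```text
t 21.55 p [0.5284 0.1203 0.1038] a -2.4589 tilt [-0.0005 -0.    ] F [-0.6  0.2 -3.7] shift [ 0.17  0.1  -1.02] roll 0.1
[ 0.18145072 -0.08816552  0.02586579] 0.04374868344903078 [0.3682355  0.56879657 3.66633569]
```

Request:
play_rows(targets=[0, 0, 0.1, 0, 0, 0, 0.2, 0, 0, 0, 0.3, 0, 0, 0, 0.4, 0, 0, 0, 0.5, 0, 0, 0, 0.6, 0, 0, 0, 0.6, 0, 0, 0, 0.6, 0])

```text
t: 22.22
tool_pos: [0.5285, 0.1202, 0.0978]
orientation: [1.052, -2.96, 0.0]
force: [-0.5, 0.9, -4.0]
opening: 0.0439
gripper_force: 40.0
```

```bash
python3 -c "
from h import *
go(.5265,.120,.114,np.radians(219));s=read_state();print(s['wrist_torque'],s['opening'],s['force']@pose()[2])"
```

```text
t 22.22 p [0.5285 0.1202 0.0978] a -2.4589 tilt [-0.0003 -0.0001] F [-0.5  0.9 -4. ] shift [ 0.17  0.11 -1.62] roll 0.1
[ 0.21482122  0.02578225 -0.03360001] 0.04394190965295162 [-0.19108764  0.97249529  4.01509293]
```

Request:
play_rows(targets=[0, 0, 0.1, 0, 0, 0, 0.25, 0, 0, 0, 0.4, 0, 0, 0, 0.55, 0, 0, 0, 0.7, 0, 0, 0, 0.8, 0, 0, 0, 0.8, 0, 0, 0, 0.8, 0])

```text
t: 22.88
tool_pos: [0.5285, 0.1202, 0.0898]
orientation: [1.052, -2.96, 0.0]
force: [-0.5, 1.1, -2.9]
opening: 0.0434
gripper_force: 40.0
```

```bash
python3 -c "
from h import *
go(.5265,.120,.114,np.radians(219));s=read_state();print(s['wrist_torque'],s['opening'],s['force']@pose()[2])"
```

```text
t 22.88 p [0.5285 0.1202 0.0898] a -2.4589 tilt [-0.0003 -0.0002] F [-0.5  1.1 -2.9] shift [ 0.17  0.12 -2.42] roll 0.1
[0.16391048 0.01880316 0.00296646] 0.0434239723544677 [-0.2800381   1.1580775   2.85955621]
```

Request:
play_rows(targets=[0, 0.01, 0.1, 0, 0, 0.01, 0.25, 0, 0, 0.01, 0.4, 0, 0, 0.01, 0.55, 0, 0, 0.01, 0.7, 0, 0, 0.01, 0.8, 0, 0, 0.01, 0.8, 0, 0, 0.01, 0.8, 0])

```text
t: 23.55
tool_pos: [0.5285, 0.1202, 0.0819]
orientation: [1.052, -2.96, 0.0]
force: [-0.3, -0.2, -3.4]
opening: 0.0436
gripper_force: 40.0
```

```bash
python3 -c "
from h import *
go(.5265,.120,.114,np.radians(219));s=read_state();print(s['wrist_torque'],s['opening'],s['force']@pose()[2])"
```

```text
t 23.55 p [0.5285 0.1202 0.0819] a -2.4589 tilt [-0.0002 -0.0002] F [-0.3 -0.2 -3.4] shift [ 0.17  0.11 -3.21] roll 0.1
[ 0.19605242 -0.06317978 -0.01075518] 0.043640423307501584 [0.38504827 0.05602598 3.38828406]
```

Home is expected at TCP z ≈ 0.071; go on more gently.

Request:
play_rows(targets=[0, 0, 0.1, 0, 0, 0, 0.2, 0, 0, 0, 0.3, 0, 0, 0, 0.4, 0, 0, 0, 0.5, 0, 0, 0, 0.6, 0, 0, 0, 0.7, 0, 0, 0, 0.7, 0])

```text
t: 24.22
tool_pos: [0.5284, 0.1203, 0.0747]
orientation: [1.051, -2.96, -0.0]
force: [-0.3, -0.4, -2.9]
opening: 0.0441
gripper_force: 40.0
```

Request:
play_rows(targets=[0, 0, 0.05, 0, 0, 0, 0.1, 0, 0, 0, 0.15, 0, 0, 0, 0.2, 0, 0, 0, 0.2, 0, 0, 0, 0.2, 0])

```text
t: 24.72
tool_pos: [0.5286, 0.1203, 0.073]
orientation: [1.052, -2.96, 0.0]
force: [0.2, -0.0, -3.1]
opening: 0.0438
gripper_force: 40.0
```

Request:
play_rows(targets=[0, 0, 0.04, 0, 0, 0, 0.08, 0, 0, 0, 0.12, 0, 0, 0, 0.12, 0, 0, 0, 0.12, 0])

```text
t: 25.13
tool_pos: [0.5285, 0.1203, 0.0718]
orientation: [1.052, -2.96, -0.0]
force: [0.4, 0.6, -2.6]
opening: 0.0438
gripper_force: 40.0
```

```bash
python3 -c "
from h import *
go(.5265,.120,.114,np.radians(219));s=read_state();print(s['wrist_torque'],s['opening'],s['force']@pose()[2])"
```

```text
t 25.13 p [0.5285 0.1203 0.0718] a -2.459 tilt [-0.0001 -0.    ] F [ 0.4  0.6 -2.6] shift [ 0.18  0.1  -4.22] roll 0.1
[ 0.10371094 -0.10580002  0.0156969 ] 0.043761037699282114 [-0.70963951  0.15919226  2.6174952 ]
```

Request:
play_rows(targets=[0, 0, 0.03, 0, 0, 0, 0.06, 0, 0, 0, 0.09, 0, 0, 0, 0.1, 0, 0, 0, 0.1, 0, 0, 0, 0.1, 0])

```text
t: 25.63
tool_pos: [0.5287, 0.1203, 0.0712]
orientation: [-1.052, 2.96, -0.0]
force: [-3.4, -1.2, 2.7]
opening: 0.0435
gripper_force: 40.0
```

Request:
play_rows(targets=[0, 0, 0.02, 0, 0, 0, 0.04, 0, 0, 0, 0.06, 0, 0, 0, 0.06, 0, 0, 0, 0.06, 0])

```text
t: 26.05
tool_pos: [0.5287, 0.1204, 0.0711]
orientation: [-1.052, 2.96, -0.0]
force: [-5.0, -1.0, 9.5]
opening: 0.0436
gripper_force: 40.0
```

```bash
python3 -c "
from h import *
go(.5265,.120,.114,np.radians(219));s=read_state();print(s['wrist_torque'],s['opening'],s['force']@pose()[2])"
```

```text
t 26.05 p [0.5287 0.1204 0.0711] a -2.4589 tilt [ 0.0002 -0.    ] F [-5.  -1.   9.5] shift [ 0.19  0.11 -4.29] roll 0.1
[-0.03120121  0.94679457  0.04550615] 0.0435909470785023 [ 4.55197778  2.38412927 -9.48121676]
```

Request:
play_rows(targets=[0, 0, -0.04, 0, 0, 0, -0.06, 0, 0, 0, -0.06, 0], grip_force=5)

```text
t: 26.3
tool_pos: [0.5287, 0.1204, 0.0711]
orientation: [-1.052, 2.96, -0.0]
force: [-3.7, 0.2, 5.6]
opening: 0.0439
gripper_force: 5.0
```

Request:
play_rows(targets=[0, 0, 0, 0, 0, 0, 0, 0, 0, 0, 0, 0, 0, 0, 0, 0, 0, 0, 0, 0, 0, 0, 0, 0], grip=6.5)

```text
t: 26.8
tool_pos: [0.5286, 0.1203, 0.0707]
orientation: [1.051, -2.96, -0.0]
force: [-0.2, 0.1, -0.0]
opening: 0.0651
gripper_force: 0.0
```

Request:
play_rows(targets=[0, 0, -1, 0, 0, 0, -3, 0, 0, 0, -6, 0, 0, 0, -9, 0, 0, 0, -12, 0, 0, 0, -15, 0, 0, 0, -15, 0])

```text
t: 27.38
tool_pos: [0.532, 0.1208, 0.2294]
orientation: [-1.048, 2.95, -0.004]
force: [0.9, 0.4, 1.2]
opening: 0.0645
gripper_force: 0.0
```

Request:
play_rows(targets=[17, -10, 0, 0, 17, -10, 0, 0, 17, -10, 0, 0, 17, -10, 0, 0, 17, -10, 0, 0, 17, -10, 0, 0, 17, -10, 0, 0])

```text
t: 27.97
tool_pos: [0.4594, -0.0659, 0.2213]
orientation: [-1.046, 2.961, -0.001]
force: [0.4, 1.3, 0.0]
opening: 0.0653
gripper_force: 0.0
```

```bash
python3 - <<'E'
from h import *
go()
c=cam('top','top4');s=cam('side','side4'); T=[]
for q,P,w in((s,[.527,.119,.075],36),(c,[.527,.119,.075],28)):
    u,v=map(int,proj(q,P)); T.append(cv2.resize(q['image'][v-w:v+w,u-w:u+w,::-1],(400,400),interpolation=cv2.INTER_CUBIC))
    for z in(.091,.095,.051): print(np.round((np.array(proj(q,[.5262,.1196,z]))-[u-w,v-w]+.5)*400/(2*w)))
cv2.imwrite('pics/end.png',np.hstack(T))
E
```

```text
t 27.97 p [ 0.4594 -0.0659  0.2213] a -2.4625 tilt [ 0.0009 -0.0001] F [0.4 1.3 0. ] shift [0. 0. 0.] roll 0
[207. 175.]
[207. 167.]
[207. 251.]
[200. 203.]
[199. 201.]
[213. 224.]
```

View pics/end.png

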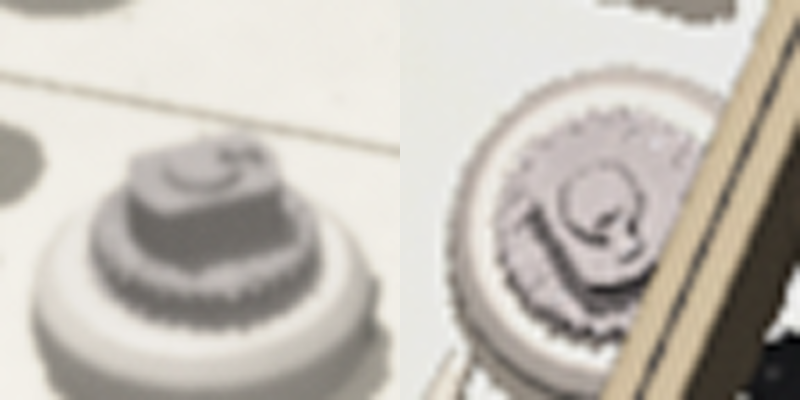

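The disc lies flat on the flange with the shaft end just above the boss, the key and keyway line up at about (620,235) in the top view, and the gripper is clear.

```bash
python3 -c "
from plant import workorder
print(workorder.close_job())"
```

```text
the job is handed in; nothing more can be done
None
```

The mill is back together and handed in at about 28 s. The key is in the shaft slot and the disc is down over shaft and key, flat on the flange, which it touched within 0.3 mm of the expected height. Contact forces read about 11 N at most, and I disturbed nothing else that I know of.

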